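# Hold the nougat bar over the wrapping cradle

## Robot

A 6-joint arm with a two-finger parallel gripper is mounted at the origin on a cart in front of the work surface, level with it; the furniture and walls round the work are solid. World frame = base frame: x ahead of the robot, y to its left, z up, the work surface at z = 0. Lengths are in m, angles in rad, forces in N, time in s.
With the tool pointing down it reaches from about 0.225 to 0.875 m from the base axis. Payload 3.4 kg.
Tool frame: the origin (TCP) lies between the finger pads; the fingertips stand 8 mm ahead of it and the grasp point (between the pads) lies 11 mm behind it; z points along the fingers, y is the line along which they close (so a half turn about z gives the same grasp; the last joint's range is limited). The gripper opens to 85 mm and grips with 20 to 120 N. Pads are 22 mm wide; open, the fingers measure 114 mm over their backs; the gripper's body (76 mm by 85 mm) begins 54 mm behind the grasp point. The pads swing forward as they close: fully open they stand 13 mm farther back than shut.
Start: joints at [-1.316, 0.276, 1.505, -0, 1.361, -0.121], TCP at [0.211, -0.535, 0.239] pointing down, gripper open.
Joint ranges: [-2.89, 2.89], [-0.75, 2.08], [0.22, 2.7], [-1.18, 4.32], [0.11, 2.71], [-2.7, 2.7]. Speed limits (rad/s): [2.57, 2.57, 3.14, 3.14, 3.14, 3.14].

## Interface

Orientations are given as a rotation vector (axis times angle).
In Python, from cell import ctrl gives the robot as it stands. The module is installed in compiled form; this text tells all that it offers.
- The arm moves only by the tool drive_tool, never from a script. Its argument "rows" is a list that holds one entry, the list of rows, each a list of 4 numbers: the shift along the tool's x, y, z in cm, then the turn about the tool's z in rad. In form: [[[dx, dy, dz, yaw], ...]]. A call has 1 to 5 rows; each row shifts and turns the commanded pose from where the row before left it, along the tool's axes as they then stand; what a row does not reach is not made up. A row lasts 1/10 s, in which the tool goes at most 50 mm and 8.59 degrees, less where a joint would pass 70% of its speed; a pose out of reach is approached as far as the arm can. A call with a gripper value outside its range is refused whole. "gripper" is the opening, from 0 (shut) to 1 (fully open), set as the call begins (left out, the last holds). The fingers move at their own pace and stop on an object; "force" is the grip in N (left out, the last holds). Time passes only in rows, so rows that do not move let the fingers close. It gives the time, the measured TCP pose, the force, the opening and the grip force at its end, in the units of the state.
- ctrl.get_obs(): the state, without advancing time (a new reading comes with each control period).
- ctrl.get_image(name): name is "scene" or "top"; returns (picture, depth): 400x640x3 uint8, red, green, blue; 400x640 float32, m along the optical axis (not along the pixel's ray), 0 where there is no reading.
- ctrl.camera_model(name): a dict with "fov_y" (degrees; the focal length in pixels is half the picture's height over the tangent of half this angle, whatever the lens; pixels are square), "cx", "cy" (the principal point, pixels), "rvec" (rotation vector, rad) and "tvec" (3), from world to camera coordinates, as OpenCV has them. Camera axes: x right, y down, z forward; pixel columns grow to the right and rows downward; lengths in m; the calibration is good to about 2 mm. A picture is of the moment at which its call begins. camera_model takes no time and is no camera call.
- ctrl.sign_off(): hands the job in; it is judged then, once.
The state is a dict: "time": time; "q": joint angles; "qd": joint speeds; "effort": joint torques, N m; "ee_pos": TCP position; "ee_rot": TCP orientation; "wrist_force": force on the tool from outside, world axes, zero at the start; "ft_torque": the same for the moment, N m; "opening": finger opening in m; "grasp_force": force on a finger pad.
Only numpy, scipy, OpenCV 4.12 (cv2) and the standard library are available. Lean on these libraries where they do the work, as an engineer would, in place of code of your own. Each camera call takes 0.05 s, during which the arm holds its last target. There are 200 camera calls.

## Task

Pick up the nougat bar that lies on its own, carry it over the row of standing cartons and hold it level just above the wrapping cradle, centred on it and lined up with its rails, with its underside about 15 mm above the rail tops, so that the seller can draw the wrapping paper in underneath. Touch neither the cradle nor the cartons, with bar or gripper, and leave everything else as it stands. Finish while still holding the bar there, still; do not put it down or let go.

Things in the scene. Friction and masses are not known exactly. Their poses are not given: they have to be found in the camera images.
- bar: Nougat bar lying flat on its own beside the row of cartons (either side of it): pale, in clear film. Solid part 40 mm wide (its x), 200 mm long (its y), 31 mm high; soft film twists make it look 243 mm long. 0.18 to 0.34 kg, evenly spread. Origin: centre of the underside, z up. Grasp across the 40 mm width; at its middle 50 N holds it without slip.
- cradle: Wrapping cradle, fixed on the other side of the row from the bar: wooden board 100 mm wide (its x), 240 mm long (its y) with two parallel metal-capped guide rails along its length, each 12 mm wide, 56 mm apart inside, tops 32 mm above the surface. Origin: centre of the underside, z up. The bar's y is to lie along the cradle's y, either way round.
- cradle_top (a point): Point midway between the two rails and midway along them, level with the rail tops (32 mm above the cradle's origin); axes as the cradle's.
- rack: Low wooden rack, fixed, 225 mm long (its x), 68 mm wide (its y), 35 mm high, with four pockets in a row, each with a standing carton; it stands between the bar and the cradle, and the carton tops are 155 mm above the work surface. Origin: centre of the underside, z up.
- carton_1: Standing card carton 46x52x150 mm, loose, in pocket 1 of the rack (counted from the end nearest the robot). Origin: centre of the underside.
- carton_2: Standing card carton 46x52x150 mm, loose, in pocket 2 of the rack (counted from the end nearest the robot). Origin: centre of the underside.
- carton_3: Standing card carton 46x52x150 mm, loose, in pocket 3 of the rack (counted from the end nearest the robot). Origin: centre of the underside.
- carton_4: Standing card carton 46x52x150 mm, loose, in pocket 4 of the rack (counted from the end nearest the robot). Origin: centre of the underside.
- tape: Roll of brown tape lying flat, 92 mm across, 48 mm high; a bystander to be left alone. Origin: centre of the underside.
- notebook: Blue notebook, 150x104x14 mm, lying flat; a bystander to be left alone. Origin: centre of the underside.
- scissors: Scissors with blue handles, 87x199x9 mm, lying flat; a bystander to be left alone. Origin: centre of the underside.
- lying_carton: Carton lying on its side, 150x52x46 mm; a bystander to be left alone. Origin: centre of the underside.
- offcut: Small offcut of halva, 55x62x44 mm; a bystander to be left alone. Origin: centre of the underside.
- pen: Marker pen, 17x135x16 mm; a bystander to be left alone. Origin: centre of the underside.
Mind the look-alikes: they are no part of the job. Leave any turquoise or yellow look-alike of the carton_2 alone.

How it is judged:
By the outcome, as a careful person would: the job done as asked, in the order asked, and still so for the second after the job is handed in, while the arm keeps its last pose, push and grip.
It also fails if it takes over 40 s, if anything falls off the work surface, if the arm or the gripper's body presses on something with over 40 N, if the wrist force passes 120 N, or if a joint passes its speed limit or range.

## Working session

There is one attempt and no reset: what is moved stays moved. The work goes in short steps, Python scripts to look and compute and a tool call to move; the robot and the scene stay as the last step left them, time stands still between calls to the robot, and variables do not carry over. Pictures are saved under pics/ and viewed, at most 10 in all, crops included, and the job is handed in when it is done.

Besides the shell and the picture viewer there is one more tool, called after ">>>" in YAML: its name, and indented under it one key for each argument. drive_tool: Moves the arm, as the interface text tells. Its arguments: {"type":"object","properties":{"rows":{"type":"array"},"gripper":{"type":"number"},"force":{"type":"number"}},"required":["rows"]}

```bash
mkdir -p pics; python3 - <<'E'
from cell import ctrl
import cv2,numpy as np
for n in("top","scene"):
    im,d=ctrl.get_image(n); cv2.imwrite(f"pics/{n}0.png",im[:,:,::-1]); np.savez(f"{n}0.npz",im=im,d=d)
    print(n,ctrl.camera_model(n))
print(ctrl.get_obs())
E
```

```text
top {'fov_y': 44.3505888214949, 'cx': 311.89904797215104, 'cy': 202.74434596221124, 'rvec': array([ 1.50991461, -2.27861279,  0.68104896]), 'tvec': array([0.22315472, 0.46670439, 1.22446008])}
scene {'fov_y': 50.9662730585289, 'cx': 322.965634891728, 'cy': 201.38274622007773, 'rvec': array([ 1.8763415 , -0.83502095,  0.5089869 ]), 'tvec': array([-0.3704257 ,  0.21605805,  1.05436654])}
{'time': 0.1, 'q': array([-1.31600588e+00,  2.76539337e-01,  1.50600780e+00,  1.77490479e-05,
        1.36073275e+00, -1.20996024e-01]), 'qd': array([ 0.00073658, -0.00178773, -0.00171961,  0.00132733, -0.00105213,
       -0.00017524]), 'effort': array([ 2.79418273e-04, -4.17702305e+01, -2.46403903e+01, -2.52880682e-04,
        5.82071618e-03, -8.36127072e-06]), 'ee_pos': array([ 0.21091155, -0.53441882,  0.23852139]), 'ee_rot': array([-3.08464655e+00, -5.86496510e-01,  1.49882957e-04]), 'wrist_force': array([-0.72417931, -0.04720093, -0.45249578]), 'ft_torque': array([ 0.04074641,  0.0303252 , -0.03427174]), 'grasp_force': 0.0, 'opening': 0.0856963154940211}
```

View pics/top0.png

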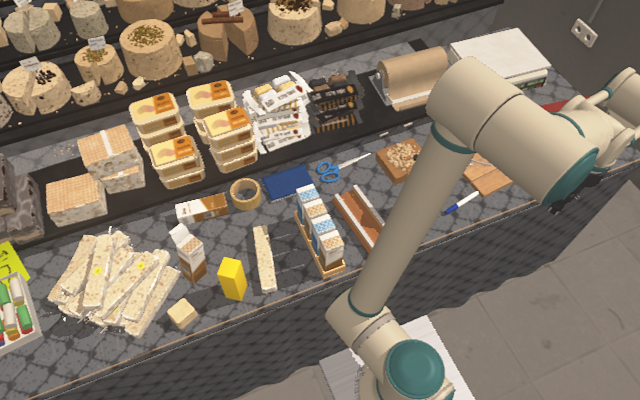

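View pics/scene0.png

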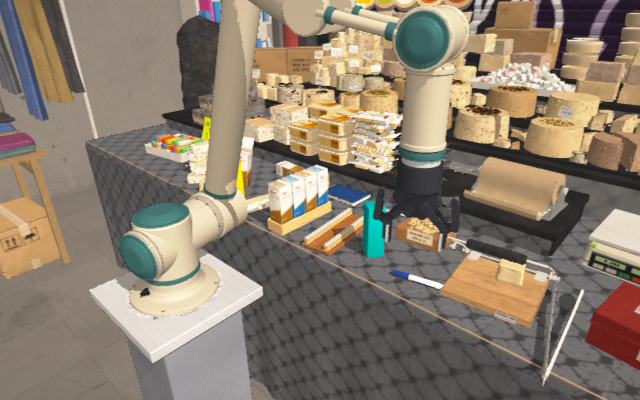

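The top view shows the lone bar at about (264,258), with the carton row at (320,232) and the cradle at (362,217), which the arm partly hides. The pale heap at (115,280) is stacked bars. There is a yellow look-alike at (232,279), and a turquoise one at scene (372,230).

```bash
cat > h.py <<'E'
import cv2,numpy as np
from cell import ctrl
def cam(n):
    m=ctrl.camera_model(n); R=cv2.Rodrigues(m["rvec"])[0]; return R,m["tvec"],200/np.tan(np.radians(m["fov_y"]/2)),m["cx"],m["cy"]
def cloud(n,d):
    R,t,f,cx,cy=cam(n); v,u=np.mgrid[:400,:640]
    P=np.stack([(u-cx)/f*d,(v-cy)/f*d,d],-1)-t
    return P@R
def proj(n,X):
    R,t,f,cx,cy=cam(n); c=np.atleast_2d(X)@R.T+t
    return np.c_[f*c[:,0]/c[:,2]+cx,f*c[:,1]/c[:,2]+cy]
def rect(P):
    (c,s,a)=cv2.minAreaRect((P[:,:2]*1000).astype(np.float32))
    b=cv2.boxPoints((c,s,a)); e=max((b[1]-b[0],b[2]-b[1]),key=np.linalg.norm)
    return np.round(c,1),np.round(s,1),round(np.degrees(np.arctan2(e[1],e[0]))%180,2)
E
python3 - <<'E'
from h import *
for n in("top","scene"):
    z=np.load(n+"0.npz"); W=cloud(n,z["d"]); im=z["im"]; hsv=cv2.cvtColor(im,cv2.COLOR_RGB2HSV)
    if n=="top":
        # bar
        box=np.zeros((400,640),bool); box[215:300,245:285]=1
        m=box&(W[...,2]>.018)&(W[...,2]<.045); print("bar",m.sum(),rect(W[m]),np.median(W[m][:,2]))
        box=np.zeros((400,640),bool); box[175:260,326:385]=1
        m=box&(W[...,2]>.026)&(W[...,2]<.038); print("cr",m.sum(),rect(W[m]))
        box=np.zeros((400,640),bool); box[175:260,285:345]=1
        m=box&(W[...,2]>.145)&(W[...,2]<.163); print("cart",m.sum(),rect(W[m]))
    else:
        box=np.zeros((400,640),bool); box[195:255,295:372]=1
        m=box&(W[...,2]>.026)&(W[...,2]<.038); print("cr",m.sum(),rect(W[m]))
        m=(hsv[...,0]>83)&(hsv[...,0]<93)&(hsv[...,1]>190); m[:190]=0;m[:,:355]=0; m[:,400:]=0
        print("turq",m.sum(),W[m].min(0),W[m].max(0))
# table of heights: print occupied things z>.06 near
W=cloud("top",np.load("top0.npz")["d"])
H=np.zeros((400,400,3),np.uint8)
im=np.load("top0.npz")["im"]
for n in("scene","top"):
    zz=np.load(n+"0.npz");Wn=cloud(n,zz["d"]).reshape(-1,3);c=zz["im"].reshape(-1,3)
    k=(Wn[:,2]>-.05)&(Wn[:,2]<.2)&(Wn[:,0]>0)&(Wn[:,0]<1)&(abs(Wn[:,1])<.6)
    a=Wn[k]; H=H if H.shape[0]==500 else np.zeros((500,600,3),np.uint8)
    H[(499-a[:,0]*500).astype(int),(300-a[:,1]*500).astype(int).clip(0,599)]=c[k][:,::-1]
cv2.imwrite("pics/map.png",H)
t,_=ctrl.get_image("top")
cv2.imwrite("pics/crop.png",cv2.resize(t[170:300,160:400,::-1],None,fx=3,fy=3,interpolation=cv2.INTER_CUBIC))
E
```

```text
bar 999 (array([480.2, 210.7]), array([ 83.2, 213.3]), np.float32(167.02)) 0.030265585931177962
cr 475 (array([ 484.7, -129.2]), array([212.6,  83.7]), np.float32(6.76))
cart 1260 (array([464.1,  26.5]), array([ 53.8, 213.2]), np.float32(179.8))
cr 634 (array([ 462.8, -105.1]), array([308.5, 210.3]), np.float32(45.28))
turq 905 [-0.37668673 -0.85962128 -0.00206037] [ 0.5261087  -0.2423218   0.64400578]
```

View pics/map.png

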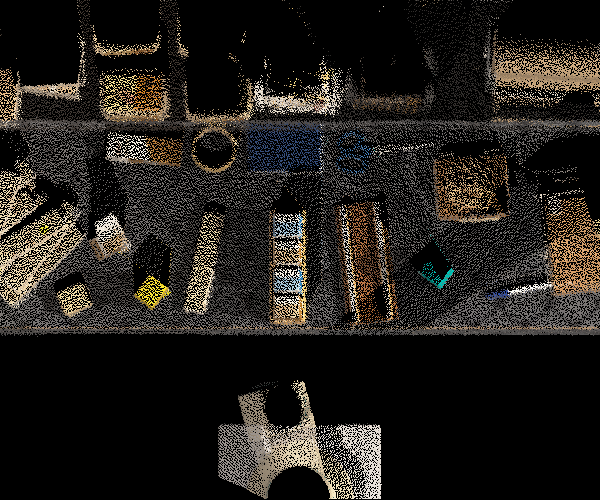

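View pics/crop.png

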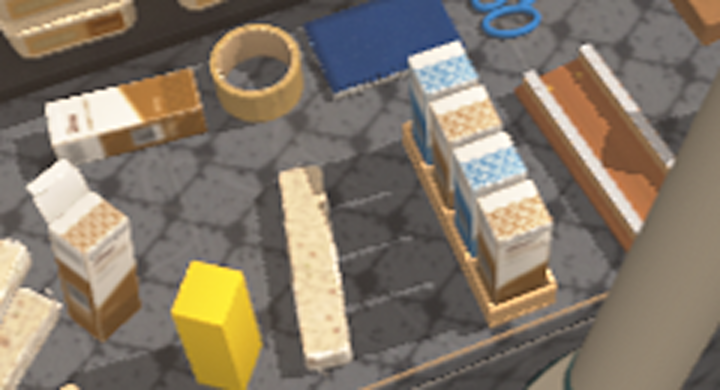

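The crop confirms the target: a single pale bar lying flat at top (264,258). The other pale bars are in the heap at (115,280), and the small block at (182,314) is the offcut, so neither fits. Next I'll refine the poses of the bar and the rails.

```bash
python3 - <<'E'
from h import *
def largest(m):
    n,l,s,c=cv2.connectedComponentsWithStats(m.astype(np.uint8),connectivity=8); return l==1+s[1:,4].argmax()
for n in("top","scene"):
    z=np.load(n+"0.npz"); W=cloud(n,z["d"]); im=z["im"]; X,Y,Z=W[...,0],W[...,1],W[...,2]
    hsv=cv2.cvtColor(im,cv2.COLOR_RGB2HSV)
    r=(X>.36)&(X<.59)&(Y>.15)&(Y<.25)
    for lo in(.02,.027):
        m=r&(Z>lo)&(Z<.04); m=largest(m) if m.sum()>20 else m; print(n,"bar",lo,m.sum(),rect(W[m]) if m.sum()>20 else'')
    # pca per-slice width
    if n=="top":
        for a,b in zip(np.arange(.36,.6,.02),np.arange(.38,.62,.02)):
            k=m&(X>a)&(X<b)
            if k.sum()>5: print(round(a,2),k.sum(),np.round([Y[k].min(),Y[k].max(),np.median(Z[k])],4))
    m=(X>.33)&(X<.62)&(Y<-.06)&(Y>-.22)&(Z>.027)&(Z<.037)&(hsv[...,1]<70)
    for a,b in zip(np.arange(.34,.62,.02),np.arange(.36,.64,.02)):
        k=m&(X>a)&(X<b)
        if k.sum()>5:
            y=np.sort(Y[k]); g=np.where(np.diff(y)>.02)[0]; print(n,"rail",round(a,2),[(len(q),round(q.min(),4),round(q.max(),4)) for q in np.split(y,g+1)])
    mm=m;print(n,X[mm].min(),X[mm].max())
    k=(X>.3)&(X<.62)&(Y<-.2)&(Y>-.36)&(Z>.02)&(Z<.2)&(hsv[...,0]>80)&(hsv[...,0]<95)&(hsv[...,1]>150)
    print("turq",k.sum(),W[k].min(0) if k.any() else '',W[k].max(0) if k.any() else '')
E
```

```text
top bar 0.02 982 (array([476. , 192.7]), array([ 45.6, 213.4]), np.float32(167.52))
top bar 0.027 849 (array([473.4, 192.6]), array([ 44.3, 208.4]), np.float32(167.64))
0.36 30 [0.1932 0.2255 0.0311]
0.38 93 [0.1892 0.2306 0.0309]
0.4 92 [0.1837 0.2284 0.0307]
0.42 90 [0.1798 0.2249 0.0306]
0.44 91 [0.175  0.221  0.0306]
0.46 84 [0.17   0.2155 0.0313]
0.48 87 [0.166  0.2118 0.0308]
0.5 84 [0.1621 0.2083 0.031 ]
0.52 83 [0.1582 0.2008 0.0309]
0.54 72 [0.1543 0.1978 0.0308]
0.56 43 [0.1543 0.194  0.03  ]
top rail 0.38 [(26, np.float64(-0.1131), np.float64(-0.0991))]
top rail 0.4 [(26, np.float64(-0.1102), np.float64(-0.0967))]
top rail 0.42 [(9, np.float64(-0.1747), np.float64(-0.1641)), (23, np.float64(-0.1082), np.float64(-0.0958))]
top rail 0.44 [(23, np.float64(-0.1754), np.float64(-0.1621)), (26, np.float64(-0.1049), np.float64(-0.0923))]
top rail 0.46 [(19, np.float64(-0.1727), np.float64(-0.158)), (23, np.float64(-0.1025), np.float64(-0.089))]
top rail 0.48 [(17, np.float64(-0.1692), np.float64(-0.1579)), (24, np.float64(-0.1011), np.float64(-0.0875))]
top rail 0.5 [(23, np.floa
[... 1474 characters left out ...]
0.0946))]
scene rail 0.48 [(13, np.float64(-0.1714), np.float64(-0.161)), (15, np.float64(-0.1037), np.float64(-0.0904))]
scene rail 0.5 [(13, np.float64(-0.1694), np.float64(-0.1583)), (14, np.float64(-0.0996), np.float64(-0.0886))]
scene rail 0.52 [(14, np.float64(-0.1677), np.float64(-0.1584)), (12, np.float64(-0.0972), np.float64(-0.0869))]
scene rail 0.54 [(11, np.float64(-0.1649), np.float64(-0.1533)), (11, np.float64(-0.0964), np.float64(-0.083))]
scene rail 0.56 [(2, np.float64(-0.1542), np.float64(-0.1536)), (16, np.float64(-0.0934), np.float64(-0.0786))]
scene 0.35076852551371396 0.5886858499809209
turq 773 [ 0.42029699 -0.30675093  0.02018372] [ 0.47310728 -0.23993859  0.15219324]
```

>>> drive_tool:
  rows:
    - [[2, -2.3, 0, 0], [3, -3.4, 0, 0], [3, -3.4, 0, 0], [3, -3.4, 0, 0], [3, -3.4, 0, 0]]
  gripper: 1

```text
time: 0.65
ee_pos: [0.2831, -0.3338, 0.239]
ee_rot: [-3.086, -0.585, -0.0]
wrist_force: [0.8, -0.7, -0.6]
opening: 0.0854
grasp_force: 0.0
```

>>> drive_tool:
  rows:
    - [[3, -3.4, 0, 0], [3, -3.4, 0, 0], [3, -3.4, 0, 0], [3, -3.4, 0, 0], [3, -3.4, 0, 0]]

```text
time: 1.15
ee_pos: [0.3601, -0.1206, 0.2393]
ee_rot: [3.086, 0.586, 0.001]
wrist_force: [0.6, -0.6, -0.1]
opening: 0.0855
grasp_force: 0.0
```

>>> drive_tool:
  rows:
    - [[3, -3.4, 0, 0], [3, -3.4, 0, 0], [3, -3.4, 0, 0], [3, -3.4, 0, 0], [3, -3.4, 0, 0]]

```text
time: 1.65
ee_pos: [0.4373, 0.0927, 0.2393]
ee_rot: [3.086, 0.588, 0.0]
wrist_force: [1.3, -0.7, -0.2]
opening: 0.0856
grasp_force: 0.0
```

>>> drive_tool:
  rows:
    - [[0, 0, 0, 0.14], [0, 0, 0, 0.14], [0, 0, 0, 0.14], [0, 0, 0, 0.14], [0, 0, 0, 0]]

```text
time: 2.15
ee_pos: [0.4369, 0.0909, 0.239]
ee_rot: [3.128, -0.288, -0.001]
wrist_force: [-0.7, 0.1, 0.4]
opening: 0.0858
grasp_force: 0.0
```

>>> drive_tool:
  rows:
    - [[0.5, -3.5, 0, 0.03], [0.5, -3.6, 0, 0], [0.5, -3.6, 0, 0], [0, 0, 0, 0], [0, 0, 0, 0]]

```text
time: 2.65
ee_pos: [0.4733, 0.1927, 0.2388]
ee_rot: [3.123, -0.33, -0.002]
wrist_force: [-0.1, -0.3, -0.3]
opening: 0.0854
grasp_force: 0.0
```

```bash
python3 - <<'E'
from h import *
o=ctrl.get_obs();print(o["ee_pos"],o["ee_rot"],o["q"])
im,d=ctrl.get_image("top"); cv2.imwrite("pics/t1.png",im[:,:,::-1]); W=cloud("top",d);X,Y,Z=W[...,0],W[...,1],W[...,2]
hsv=cv2.cvtColor(im,cv2.COLOR_RGB2HSV)
m=(X>.33)&(X<.62)&(Y<-.06)&(Y>-.22)&(Z>.027)&(Z<.037)&(hsv[...,1]<70)
print(m.sum(),rect(W[m]),X[m].min(),X[m].max())
m=(X>.34)&(X<.61)&(Y<.26)&(Y>.13)&(Z>.027)&(Z<.037); print(m.sum(),rect(W[m]))
E
```

```text
[0.47329385 0.19266354 0.23877689] [ 3.12305337e+00 -3.29943600e-01 -1.81821790e-03] [ 2.50834365e-01  1.80530836e-01  1.63590859e+00 -7.02725907e-04
  1.32664236e+00  2.03231570e+00]Traceback (most recent call last):
  File "<stdin>", line 6, in <module>
    return umr_minimum(a, axis, None, out, keepdims, initial, where)
ValueError: zero-size array to reduction operation minimum which has no identity
```

View pics/t1.png

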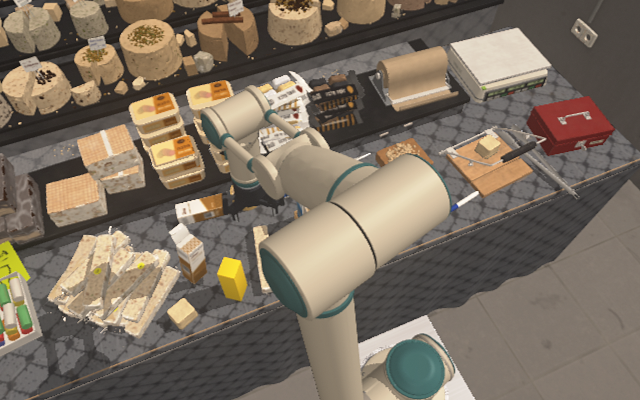

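The picture shows the gripper above the bar near (250,200), with the arm now hiding the cradle, so I keep the earlier cradle estimate. Next I go down to the bar.

>>> drive_tool:
  rows:
    - [[0, 0, 4, 0], [0, 0, 4, 0], [0, 0, 4, 0], [0, 0, 4, 0], [0, 0, 3, 0]]

```text
time: 3.2
ee_pos: [0.472, 0.1907, 0.0475]
ee_rot: [3.122, -0.336, -0.003]
wrist_force: [0.3, -0.5, 0.6]
opening: 0.0852
grasp_force: 0.0
```

>>> drive_tool:
  rows:
    - [[0, 0, 1.5, 0], [0, 0, 1.2, 0], [0, 0, 0.8, 0], [0, 0, 0, 0], [0, 0, 0, 0]]

```text
time: 3.7
ee_pos: [0.4742, 0.1924, 0.0149]
ee_rot: [-3.123, 0.336, -0.002]
wrist_force: [-0.5, 0.8, 0.7]
opening: 0.0853
grasp_force: 0.0
```

```bash
python3 - <<'E'
from h import *
o=ctrl.get_obs();print(o["ee_pos"],o["wrist_force"])
im,d=ctrl.get_image("scene");im2,_=ctrl.get_image("top")
cv2.imwrite("pics/g1.png",np.vstack([cv2.resize(im[140:240,150:350,::-1],None,fx=3,fy=3),cv2.resize(im2[180:280,170:370,::-1],None,fx=3,fy=3)]))
E
```

```text
[0.47419141 0.19239851 0.01492824] [-0.52573585  0.82328495  0.74495347]
```

View pics/g1.png

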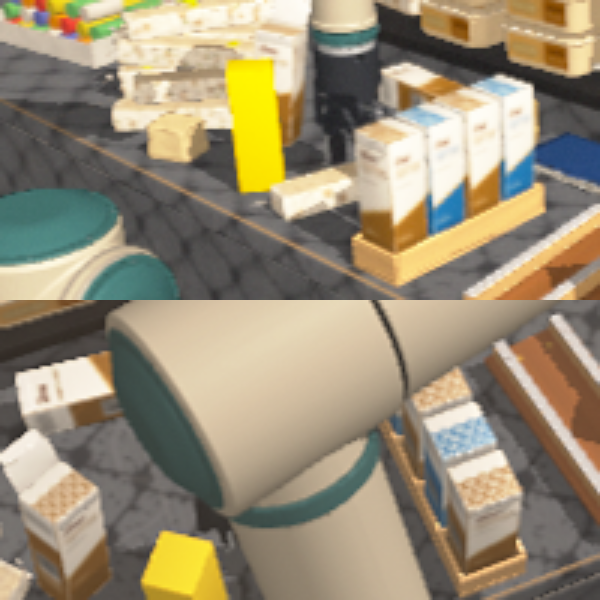

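The gripper straddles the bar: its near end shows at crop (300,190) and the cartons are untouched. I lower a touch and close.

>>> drive_tool:
  rows:
    - [[0, 0, 0.3, 0], [0, 0, 0, 0]]

```text
time: 4.0
ee_pos: [0.4736, 0.1925, 0.0114]
ee_rot: [-3.124, 0.335, -0.001]
wrist_force: [-0.3, 0.4, 1.2]
opening: 0.0852
grasp_force: 0.0
```

>>> drive_tool:
  rows:
    - [[0, 0, 0, 0], [0, 0, 0, 0], [0, 0, 0, 0], [0, 0, 0, 0], [0, 0, 0, 0]]
  gripper: 0
  force: 60

```text
time: 4.5
ee_pos: [0.4738, 0.1925, 0.0115]
ee_rot: [-3.124, 0.336, -0.001]
wrist_force: [-0.2, 0.1, 3.3]
opening: 0.039
grasp_force: 62.4
```

>>> drive_tool:
  rows:
    - [[0, 0, 0, 0], [0, 0, 0, 0], [0, 0, 0, 0], [0, 0, 0, 0], [0, 0, 0, 0]]

```text
time: 5.0
ee_pos: [0.4738, 0.1925, 0.0115]
ee_rot: [-3.124, 0.336, -0.001]
wrist_force: [-0.3, -0.6, 5.7]
opening: 0.0393
grasp_force: 62.5
```

```bash
python3 - <<'E'
from h import *
for n in("top","scene"):
    im,d=ctrl.get_image(n); W=cloud(n,d);X,Y,Z=W[...,0],W[...,1],W[...,2]
    hsv=cv2.cvtColor(im,cv2.COLOR_RGB2HSV)
    m=(X>.33)&(X<.62)&(Y<-.06)&(Y>-.22)&(Z>.027)&(Z<.037)&(hsv[...,1]<70)
    for s,k in(("L",m&(Y>-.132-.02+.117*(X-.47)+.02)),("R",m&(Y<-.132+.117*(X-.47)))):
        if k.sum()>20:
            p=np.polyfit(X[k],Y[k],1); print(n,s,k.sum(),"slope",p[0],"y@.472",np.polyval(p,.472),X[k].min(),X[k].max(),np.median(Z[k]))
E
```

```text
top L 277 slope 0.11289857545720429 y@.472 -0.09628770271019207 0.3520455825293286 0.5871794109078057 0.03176104922737757
top R 262 slope 0.11626698442676167 y@.472 -0.16486852117909662 0.360240482443672 0.5943105832337694 0.03167727307216101
scene L 174 slope 0.1164623600800001 y@.472 -0.09936380814228771 0.3522431465626333 0.5825319488841697 0.0318060651336825
scene R 151 slope 0.11608727606553712 y@.472 -0.16805531923218814 0.35916028340828293 0.5625924888066055 0.03186117991964857
```

>>> drive_tool:
  rows:
    - [[0, 0, -1, 0], [0, 0, -2, 0], [0, 0, -3, 0], [0, 0, -4, 0], [0, 0, -4, 0]]

```text
time: 5.6
ee_pos: [0.4724, 0.1923, 0.1519]
ee_rot: [3.123, -0.336, -0.004]
wrist_force: [1.6, 0.6, -2.9]
opening: 0.0391
grasp_force: 61.5
```

>>> drive_tool:
  rows:
    - [[0, 0, -4, 0], [0, 0, -3, 0], [0, 0, -2, 0], [0, 0, 0, 0], [0, 0, 0, 0]]

```text
time: 6.1
ee_pos: [0.4728, 0.1923, 0.2404]
ee_rot: [3.123, -0.336, -0.002]
wrist_force: [-0.3, -0.1, -3.3]
opening: 0.0393
grasp_force: 61.8
```

```bash
python3 - <<'E'
from h import *
o=ctrl.get_obs();print(o["ee_pos"],o["ee_rot"],o["wrist_force"],o["ft_torque"],o["opening"])
im,d=ctrl.get_image("scene");W=cloud("scene",d);np.savez("s2.npz",im=im,d=d);X,Y,Z=W[...,0],W[...,1],W[...,2]
m=(X>.33)&(X<.62)&(Y<.26)&(Y>.12)&(Z>.2)&(Z<.275)
for a in np.arange(.34,.62,.02):
    k=m&(X>a)&(X<a+.02)
    if k.sum()>3: print(round(a,2),k.sum(),np.round([Y[k].min(),Y[k].max(),Z[k].min(),Z[k].max()],4))
cv2.imwrite("pics/l1.png",cv2.resize(im[60:240,150:390,::-1],None,fx=3,fy=3))
E
```

```text
[0.47276588 0.19232534 0.24044447] [ 3.12307343e+00 -3.35798308e-01 -2.24302438e-03] [-0.25405185 -0.13446664 -3.34264708] [-0.02007667 -0.00353984  0.02010609] 0.03933402762416034
0.34 6 [0.2155 0.227  0.2479 0.2501]
0.36 87 [0.1871 0.2317 0.2296 0.2611]
0.38 82 [0.1832 0.2295 0.2286 0.2616]
0.4 73 [0.1782 0.2265 0.229  0.2618]
0.42 79 [0.1755 0.2191 0.2296 0.2611]
0.44 96 [0.1581 0.217  0.2298 0.2726]
0.46 88 [0.1552 0.2252 0.2305 0.2737]
0.48 57 [0.1585 0.219  0.2296 0.2743]
0.5 63 [0.1579 0.2    0.2307 0.2618]
0.52 66 [0.1533 0.1978 0.2299 0.2611]
0.54 68 [0.1495 0.1952 0.2301 0.2611]
0.56 18 [0.1501 0.1842 0.2284 0.2603]
```

View pics/l1.png

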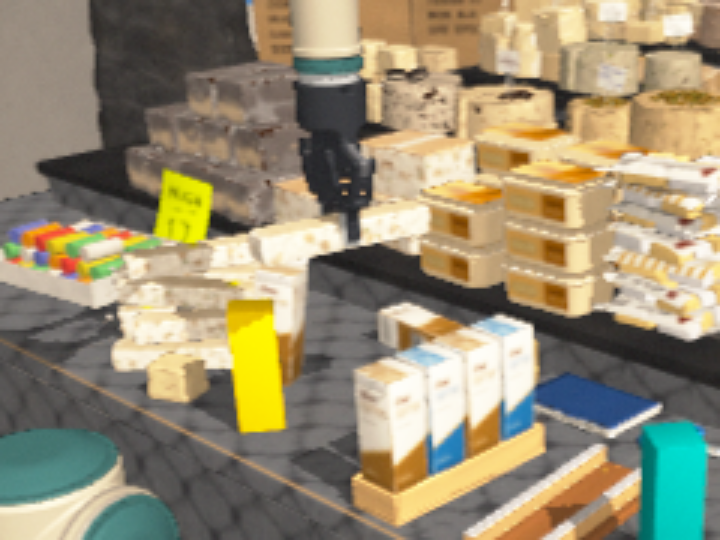

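The bar is held level about 75 mm above the carton tops, at crop (340,235). Now I carry it across.

>>> drive_tool:
  rows:
    - [[0.5, 2.3, 0, 0], [1, 4.6, 0, 0], [1, 4.6, 0, 0], [1, 4.6, 0, 0], [1, 4.6, 0, 0]]

```text
time: 6.65
ee_pos: [0.4721, -0.0207, 0.2392]
ee_rot: [-3.123, 0.335, 0.006]
wrist_force: [0.9, -0.3, -2.0]
opening: 0.039
grasp_force: 61.7
```

>>> drive_tool:
  rows:
    - [[1, 4.6, 0, 0], [1, 4.6, 0, 0], [0.4, 1.8, 0, 0], [0, 0, 0, 0], [0, 0, 0, 0]]

```text
time: 7.15
ee_pos: [0.4726, -0.1314, 0.2395]
ee_rot: [-3.121, 0.338, 0.006]
wrist_force: [-0.4, 0.7, -1.9]
opening: 0.039
grasp_force: 61.8
```

>>> drive_tool:
  rows:
    - [[0, 0, 0, -0.08], [0, 0, 0, -0.09], [0, 0, 0, -0.09], [0, 0, 0, -0.07], [0, 0, 0, 0]]

```text
time: 7.65
ee_pos: [0.4732, -0.13, 0.2406]
ee_rot: [-3.135, -0.185, 0.002]
wrist_force: [-0.4, -0.0, -2.2]
opening: 0.0388
grasp_force: 61.8
```

>>> drive_tool:
  rows:
    - [[0, 0, 2, 0], [0, 0, 3, 0], [0, 0, 4, 0], [0, 0, 2, 0], [0, 0, 0, 0]]

```text
time: 8.15
ee_pos: [0.4709, -0.1297, 0.1281]
ee_rot: [-3.132, -0.181, 0.012]
wrist_force: [-0.6, 0.4, -2.9]
opening: 0.0392
grasp_force: 61.6
```

```bash
cat > chk.py <<'E'
from h import *
import sys
o=ctrl.get_obs();p=o["ee_pos"];print(p,o["ee_rot"],"ang",2*np.arctan2(*(o["ee_rot"][[1,0]]*np.sign(o["ee_rot"][0]))),o["wrist_force"],o["opening"])
for n in("top","scene"):
    im,d=ctrl.get_image(n);W=cloud(n,d);X,Y,Z=W[...,0],W[...,1],W[...,2];hsv=cv2.cvtColor(im,cv2.COLOR_RGB2HSV)
    b=p[2]-.0115
    r=(X>.3)&(X<.66)&(Y>-.22)&(Y<-.05)
    m=r&(Z>b+.025)&(Z<b+.036)&(hsv[...,2]>120)&(abs(X-p[0])>.03)
    print(n,"bar",m.sum(),rect(W[m]) if m.sum()>20 else '')
    e=r&(Z>b-.006)&(Z<b+.037)&(hsv[...,2]>100)&(abs(Y-p[1]-.1*(X-p[0]))<.03)
    for a in np.arange(.34,.62,.02):
        k=e&(X>a)&(X<a+.02); k2=m&(X>a)&(X<a+.02)
        if k.sum()>3: print(round(a,2),k.sum(),np.round([Z[k].min(),Z[k].max()],4),np.round([Y[k2].min(),Y[k2].max()],4) if k2.any() else '')
    k=r&(Z>.029)&(Z<.035)&(hsv[...,1]<70); print("rails",k.sum(),rect(W[k]) if k.sum()>20 else '')
    cv2.imwrite(f"pics/{sys.argv[1]}_{n}.png",im[:,:,::-1])
    s=im[120:270,230:430,::-1]; cv2.imwrite(f"pics/{sys.argv[1]}_{n}c.png",cv2.resize(s,None,fx=3,fy=3))
E
python3 chk.py a
```

```text
[ 0.47085704 -0.12970465  0.12810476] [-3.13225397 -0.18139697  0.01163102] ang 0.11569597039560782 [-0.59635027  0.41443796 -2.87613429] 0.039226156885222206
top bar 356 (array([ 406. , -133.2]), array([73.7, 43.4]), np.float32(7.51))
0.34 5 [0.1332 0.1396] 
0.36 127 [0.116  0.1528] [-0.1588 -0.1165]
0.38 125 [0.1208 0.1532] [-0.1569 -0.1137]
0.4 121 [0.1162 0.1524] [-0.1541 -0.1108]
0.42 120 [0.1159 0.1521] [-0.1513 -0.1079]
0.44 125 [0.1177 0.1532] [-0.1359 -0.1148]
0.46 62 [0.1309 0.1522] 
0.48 7 [0.1437 0.1506] 
rails 130 (array([ 403.6, -138.1]), array([96.7, 81.1]), np.float32(6.72))
scene bar 264 (array([ 469.2, -132.2]), array([206.6,  43.9]), np.float32(6.68))
0.36 145 [0.1195 0.1515] [-0.1639 -0.1216]
0.38 83 [0.1197 0.1519] [-0.1619 -0.1195]
0.4 86 [0.1183 0.1526] [-0.1597 -0.1166]
0.42 83 [0.1195 0.152 ] [-0.1586 -0.1152]
0.44 79 [0.1219 0.1531] [-0.1368 -0.125 ]
0.46 67 [0.1174 0.153 ] 
0.48 18 [0.1462 0.1505] 
0.5 33 [0.1195 0.1504] [-0.1475 -0.1063]
0.52 29 [0.1199 0.1467] [-0.1477 -0.1413]
0.54 37 [0.1196 0.1504] [-0.143  -0.1331]
0.56 21 [0.1184 0.1506] [-0.1406 -0.1272]
rails 311 (array([ 472.5, -132.9]), array([235.4,  83.4]), np.float32(6.54))
```

View pics/a_scenec.png

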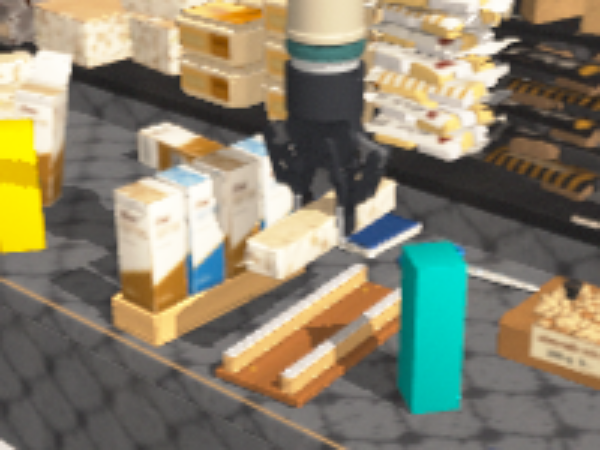

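The bar hangs over the cradle at crop (330,225), lined up with the rails and clear of the cartons and the turquoise look-alike. It needs about 3 mm of shift in x and in y.

>>> drive_tool:
  rows:
    - [[0.3, 0.3, 1, 0], [0, 0, 2, 0], [0, 0, 1.5, 0], [0, 0, 0.5, 0], [0, 0, 0, 0]]

```text
time: 8.75
ee_pos: [0.4773, -0.1347, 0.0813]
ee_rot: [3.136, 0.181, 0.0]
wrist_force: [-0.5, -0.1, -1.7]
opening: 0.0393
grasp_force: 61.8
```

>>> drive_tool:
  rows:
    - [[0, 0, 0, 0], [0, 0, 0, 0], [0, 0, 0, 0]]

```text
time: 9.05
ee_pos: [0.4775, -0.1348, 0.0821]
ee_rot: [3.135, 0.182, 0.002]
wrist_force: [-0.9, -0.2, -3.1]
opening: 0.0391
grasp_force: 61.8
```

```bash
python3 chk.py b
```

```text
[ 0.47751766 -0.13483446  0.08207941] [3.13547140e+00 1.81681778e-01 2.47125771e-03] ang 0.11575857697434615 [-0.93841482 -0.17661392 -3.09954163] 0.03906586265502564
top bar 339 (array([ 411.4, -138.6]), array([76. , 46.4]), np.float32(5.36))
0.36 78 [0.0711 0.1052] [-0.1611 -0.1233]
0.38 122 [0.0719 0.1064] [-0.1643 -0.1203]
0.4 111 [0.0735 0.1068] [-0.1617 -0.1171]
0.42 110 [0.0732 0.1063] [-0.1589 -0.1131]
0.44 116 [0.0729 0.106 ] [-0.1585 -0.1148]
0.46 88 [0.071  0.1072] 
0.48 17 [0.095  0.1069] 
rails 129 (array([ 407.3, -138.3]), array([103.5,  79.9]), np.float32(6.28))
scene bar 237 (array([ 474.7, -135.9]), array([207.8,  42.6]), np.float32(6.04))
0.36 116 [0.0709 0.1038] [-0.165  -0.1277]
0.38 88 [0.0703 0.1038] [-0.1662 -0.1242]
0.4 85 [0.0704 0.103 ] [-0.1648 -0.1226]
0.42 80 [0.0703 0.1026] [-0.1618 -0.12  ]
0.44 81 [0.0712 0.1041] [-0.1595 -0.1183]
0.46 87 [0.0715 0.1075] 
0.48 25 [0.0995 0.1032] 
0.5 26 [0.0708 0.1029] [-0.1521 -0.1106]
0.52 28 [0.0706 0.0973] [-0.1515 -0.1483]
0.54 32 [0.0717 0.1023] [-0.1482 -0.1106]
0.56 31 [0.0714 0.1028] [-0.1474 -0.1081]
rails 212 (array([ 459.7, -134.5]), array([212.9,  81.3]), np.float32(6.15))
```

>>> drive_tool:
  rows:
    - [[-0.3, -0.3, 0.5, 0], [0, 0, 0.8, 0], [0, 0, 0.7, 0], [0, 0, 0.4, 0], [0, 0, 0, 0]]

```text
time: 9.65
ee_pos: [0.473, -0.1317, 0.0563]
ee_rot: [-3.135, -0.182, 0.003]
wrist_force: [0.0, 0.7, -3.7]
opening: 0.0393
grasp_force: 61.8
```

>>> drive_tool:
  rows:
    - [[0, 0, 0, 0], [0, 0, 0, 0], [0, 0, 0, 0], [0, 0, 0, 0], [0, 0, 0, 0]]

```text
time: 10.15
ee_pos: [0.4737, -0.132, 0.0575]
ee_rot: [3.136, 0.182, 0.0]
wrist_force: [0.1, -0.3, -3.5]
opening: 0.0391
grasp_force: 61.8
```

```bash
python3 chk.py c
```

```text
[ 0.47369155 -0.13199022  0.05746621] [3.13608990e+00 1.81747531e-01 4.83325532e-04] ang 0.11577759102944768 [ 0.14889191 -0.3252357  -3.47065275] 0.039083511880830146
top bar 326 (array([ 407. , -136.4]), array([74.8, 44.2]), np.float32(6.75))
0.36 95 [0.0469 0.0802] [-0.159  -0.1197]
0.38 113 [0.0456 0.0816] [-0.1599 -0.1178]
0.4 113 [0.0478 0.0803] [-0.1595 -0.1142]
0.42 111 [0.0443 0.081 ] [-0.1565 -0.1113]
0.44 107 [0.0458 0.0824] [-0.1523 -0.1271]
0.46 74 [0.0545 0.0827] 
0.48 10 [0.0694 0.0804] 
rails 122 (array([ 411.1, -137.7]), array([111.2,  80.3]), np.float32(6.81))
scene bar 243 (array([ 470.6, -133.2]), array([204.6,  44.2]), np.float32(5.6))
0.36 126 [0.0462 0.0779] [-0.1624 -0.1226]
0.38 88 [0.0452 0.0807] [-0.1632 -0.1182]
0.4 84 [0.0459 0.0787] [-0.1611 -0.1176]
0.42 84 [0.0465 0.0788] [-0.1587 -0.1142]
0.44 78 [0.0485 0.0825] [-0.1568 -0.1178]
0.46 73 [0.0485 0.0824] 
0.48 20 [0.0753 0.0793] 
0.5 27 [0.0476 0.0781] [-0.1521 -0.1095]
0.52 25 [0.0476 0.0711] [-0.1483 -0.1483]
0.54 34 [0.0459 0.078 ] [-0.1437 -0.1038]
0.56 23 [0.0473 0.0794] [-0.1435 -0.105 ]
rails 179 (array([ 459.7, -137. ]), array([211.1,  81.9]), np.float32(5.05))
```

View pics/c_scenec.png

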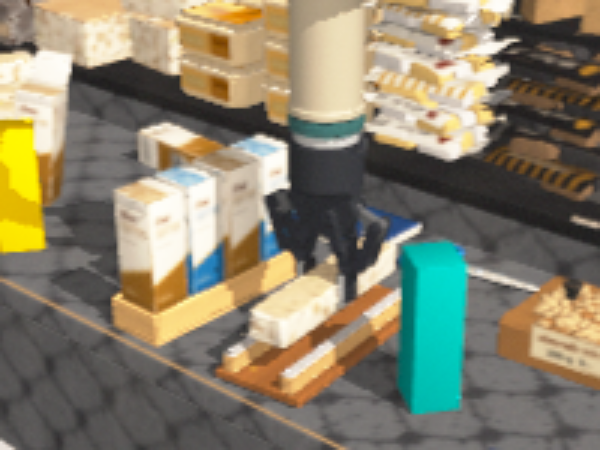

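The bar is level and centred to within about 1 to 2 mm, with its underside about 14.5 mm above the rails. It's clear of the cradle and cartons, so I'm handing in.

```bash
python3 -c "
from cell import ctrl
print(ctrl.get_obs()['qd']); print(ctrl.sign_off())"
```

```text
[ 0.00013213  0.00040001  0.00043879 -0.0008703   0.00156659 -0.0006047 ]
the job is handed in; nothing more can be done
None
```

The job is handed in: the bar is held still and level over the cradle, lined up with its rails, about 14.5 mm above the rail tops and centred to within about 2 mm, with no contact with the cradle or cartons seen in the pictures or force readings.

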